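# Back the sample indexer up one notch

### The job

The sample wheel has been fed one station too far. With a fingertip flip the red pawl up out of the ratchet teeth, push the wheel backward (clockwise seen from above) by one notch by an orange-topped peg so that the blue-capped tube is back at the red pointer, then tip the pawl down again so that it drops fully into that notch. Do not turn the wheel back beyond that notch or feed it on to the next one, and leave the loose tubes and the other things on the bench where they are.

Things in the scene. Friction and masses are not known exactly. Their poses are not given: they have to be found in the camera images.
- indexer: The sample indexer, a fixed appliance screwed down: grey base plate 270 x 355 mm, 12 mm thick. Origin on the table under the wheel's axle; its z axis is up. It stands turned by some yaw: the pawl's bracket stands on its -y side (plate reaches from local y -215 to +140 mm, local x +-135 mm). The pawl's knob is its highest part, 126 mm.
- wheel (a joint): Angle (rad) of the green ratchet wheel about its vertical axle; positive = forward = anticlockwise seen from above; 0.01 to 0.07 at the start. A notch is 0.524 rad (12 teeth). With the pawl down, steep tooth faces stop backward turning at 0, -0.524, -1.047...; forward of each stop are 0.087 rad of free play, then a ramp lifts the pawl. It stays where it is left; 1.6 N at a peg turns it.
- pawl (a joint): Angle (rad) of the red pawl about its level hinge (along the indexer's x axis): 0 = down, nose fully in a notch; grows as the nose rises and the knob swings outward, to a stop at 1.45. The nose clears the teeth above about 0.2. It is weighted: from below about 0.8 it falls back down by itself, beyond about 1.05 it falls over and stays on its stop at 1.45. 0.6 N at the knob moves it.
- pawl_hinge (a point): The pawl's pivot: indexer frame (0, -170, 60) mm. From it a red arm, 67 mm long, 14 wide, 10 thick, points to the axle, level when down. At 1.45 rad the arm stands nearly upright, its top 127 mm above the table, 7 mm to the axle side of the pivot, and the knob's stem lies outward, 7 degrees above level. Bracket cheeks beside it reach 68 mm high, the stop block outward of it 52 mm.
- pawl_knob (a point): Centre of the pawl's yellow ball knob, 22 mm in diameter, on a stem 8 mm thick, 55 mm from the pivot: straight above the pivot (115 mm above the table) when the pawl is down, outward of it at about 67 mm height when thrown over.
- pawl_nose (a point): Middle of the underside of the pawl's nose, 60 mm from the pivot along the arm; 110 mm from the axle and 43 mm above the table when down.
- wheel_centre (a point): Centre of the wheel's top face, on the axle, 42 mm above the table. Wheel radius 122 mm; twelve saw teeth with crests 10 mm high stand on the face near the rim (radius 100 to 120 mm); a hub 44 mm across stands 10 mm high.
- peg_a (a point): Middle of the top of one of four upright steel finger pegs with orange tops on the wheel, 12 mm in diameter, 75 mm from the axle, 90 degrees apart; tops 97 mm above the table, 55 mm above the wheel's face. Forward (anticlockwise) of each peg the face is free for 60 mm up to a white tube fixed in the wheel; backward of it the next tube is 39 mm away, centre to centre.
- peg_b (a point): Middle of the top of one of four upright steel finger pegs with orange tops on the wheel, 12 mm in diameter, 75 mm from the axle, 90 degrees apart; tops 97 mm above the table, 55 mm above the wheel's face. Forward (anticlockwise) of each peg the face is free for 60 mm up to a white tube fixed in the wheel; backward of it the next tube is 39 mm away, centre to centre.
- peg_c (a point): Middle of the top of one of four upright steel finger pegs with orange tops on the wheel, 12 mm in diameter, 75 mm from the axle, 90 degrees apart; tops 97 mm above the table, 55 mm above the wheel's face. Forward (anticlockwise) of each peg the face is free for 60 mm up to a white tube fixed in the wheel; backward of it the next tube is 39 mm away, centre to centre.
- peg_d (a point): Middle of the top of one of four upright steel finger pegs with orange tops on the wheel, 12 mm in diameter, 75 mm from the axle, 90 degrees apart; tops 97 mm above the table, 55 mm above the wheel's face. Forward (anticlockwise) of each peg the face is free for 60 mm up to a white tube fixed in the wheel; backward of it the next tube is 39 mm away, centre to centre.
- blue_tube (a point): Top middle of the blue-capped tube, fixed in the wheel 75 mm from the axle, 21 mm in diameter, 91 mm above the table; at the start one notch past the red pointer.
- pointer (a point): Tip (112 mm from the axle, 62 mm high) of the red pointer fixed at the wheel's rim, beside which the blue-capped tube stands once the wheel is one notch back.
- vial_a: White-capped tube standing loose on the indexer's base plate, 27 mm across, 74 mm high; origin under it. Bystander: leave it alone.
- vial_b: Green-capped tube standing loose on the indexer's base plate, 27 mm across, 74 mm high; origin under it. Bystander: leave it alone.
- vial_c: White-capped loose tube on the table, 27 mm across, 74 mm high; origin under it. Bystander: leave it alone.
- beaker: Clear cup, 68 mm across, 85 mm high; origin under it. Bystander: leave it alone.
- flask: Amber bottle with red cap, 60 mm across, 130 mm high; origin under it. Bystander: leave it alone.
- jar: White jar, 64 mm across, 80 mm high; origin under it. Bystander: leave it alone.
- driver: Screwdriver lying on the table, 170 mm long. Bystander: leave it alone.

How it is judged:
On the way, in this order (a step that is already met when the one before it is completed fails the run):
1. the pawl is lifted clear of the teeth while the wheel is still in its first notch (value of joint pawl above 0.3 rad and value of joint wheel above -0.2 rad), for 0.1 s.
2. with the pawl up, the wheel is pushed backward more than half a notch (value of joint pawl above 0.2 rad and value of joint wheel below -0.3 rad), for 0.1 s.
At the end, for the whole second after the job is handed in: The pawl is down in the notch (within 0.06 rad of its lowest position) and the wheel stands one notch back from where it began (joint value between -0.56 and -0.41 rad), at rest (value of joint pawl below 0.06 rad and value of joint wheel between -0.5586 and -0.4136 rad and velocity of joint wheel between -0.05 and 0.05 rad/s); the robot touches nothing.
It fails at once if a loose bystander is lifted, knocked over or shifted by more than 30 mm (distance of any of vial_a, vial_b, vial_c, beaker, flask, jar, driver from where it was at the start of the episode above 0.03 m).
It fails at once if the wheel is turned back to a second notch, or fed forward to the next one (value of joint wheel below -0.7854 rad or value of joint wheel above 0.45 rad).
It also fails if it takes over 61 s, if anything falls off the work surface, if the arm or the gripper's body presses on something with over 40 N, if the wrist force passes 120 N, or if a joint passes its speed limit or range.

### The arm

A 7-joint arm with a two-finger parallel gripper is mounted at the origin on the work surface. World frame = base frame: x ahead of the robot, y to its left, z up, the work surface at z = 0. Lengths are in m, angles in rad, forces in N, time in s.
With the tool pointing down it reaches from about 0.4 to 0.85 m from the base axis. Payload 10.4 kg.
Tool frame: the origin (TCP) lies midway between the tips of the shut fingers; the grasp point (between the pads) lies 19 mm behind it; z points along the fingers, y is the line along which they close (so a half turn about z gives the same grasp; the last joint's range is limited). The gripper opens to 85 mm and grips with 20 to 120 N. Pads are 22 mm wide; open, the fingers measure 114 mm over their backs; the gripper's body (76 mm by 85 mm) begins 54 mm behind the grasp point. The pads swing forward as they close: fully open they stand 13 mm farther back than shut.
Start: joints at [-1.185, 0.332, -0.065, 1.46, 0.022, 1.35, -0.088], TCP at [0.248, 0.574, 0.231] pointing down, gripper open.
Joint ranges: [-2.6, 2.6], [-0.5, 2.12], [-1.47, 1.34], [0.16, 2.42], [-1.27, 4.41], [0.06, 2.06], [-2.6, 2.6]. Speed limits (rad/s): [2.22, 2.22, 2.79, 2.79, 3.14, 3.14, 3.14].

### API

Orientations are given as a rotation vector (axis times angle).
In Python, from station import bot, viewer, job gives the robot as it stands. The module is installed in compiled form; this text tells all that it offers.
- The arm moves only by the tool move_arm, never from a script. Its argument "increments" is a list of rows, each a list of 3 entries, a list of its own where there are three numbers: the shift along the tool's x, y, z in units of 30 mm (1.0 is 30 mm), then the turn, a rotation vector about the tool's x, y, z in degrees, then the opening in per cent of the stroke, from 0 (shut) to 100 (fully open). In form: [[[dx, dy, dz], [wx, wy, wz], gripper], ...]. A call has 1 to 12 rows; each row is the pose to reach, as a shift and turn from the pose commanded when the call began, along the tool's axes at that moment; what a row does not reach only later rows make up. A row lasts 1/10 s, in which the tool goes at most 50 mm and 8.59 degrees, less where a joint would pass 70% of its speed; a pose out of reach is approached as far as the arm can. A call with a gripper value outside its range is refused whole. The fingers move at their own pace and stop on an object; "newtons" is the grip in N (left out, the last holds). Time passes only in rows, so rows that repeat a pose let the fingers close. It gives the time, the measured TCP pose, the force, the opening and the grip force at its end, in the units of the state.
- bot.get_obs(): the state, without advancing time (a new reading comes with each control period).
- viewer.grab_frame(name): name is "scene" or "top" or "wrist"; returns the picture (400x640x3 uint8, red, green, blue); there is no depth.
- viewer.calibration(name): a dict with "intrinsics" (3x3 intrinsics, pixels), "xyz" and "attitude" of the camera in the world. Camera axes: x right, y down, z forward; pixel columns grow to the right and rows downward; lengths in m; the calibration is good to about 2 mm. A picture is of the moment at which its call begins: read the wrist's pose just before it. calibration takes no time and is no camera call; for the wrist camera it gives the pose at the moment of the call.
- job.finish_job(): hands the job in; it is judged then, once.
The state is a dict: "time": time; "q": joint angles; "qd": joint speeds; "effort": joint torques, N m; "ee_pos": TCP position; "orientation": TCP orientation; "force": force on the tool from outside, world axes, zero at the start; "wrist_torque": the same for the moment, N m; "finger_gap": finger opening in m; "grip_force": force on a finger pad.
Only numpy, scipy, OpenCV 4.12 (cv2) and the standard library are available. Lean on these libraries where they do the work, as an engineer would, in place of code of your own. Each camera call takes 0.05 s, during which the arm holds its last target. There are 200 camera calls.

## Working session

There is one attempt and no reset: what is moved stays moved. The work goes in short steps, Python scripts to look and compute and a tool call to move; the robot and the scene stay as the last step left them, time stands still between calls to the robot, and variables do not carry over. Pictures are saved under pics/ and viewed, at most 10 in all, crops included, and the job is handed in when it is done.

Besides the shell and the picture viewer there is one more tool, called after "Call:" as name([rows], argument=value, ...), one row to a line, values as JSON. move_arm: Moves the arm, as the interface text tells. Its arguments: {"type":"object","properties":{"increments":{"type":"array","items":{"type":"array"}},"newtons":{"type":"number"}},"required":["increments"]}

```bash
mkdir -p pics
python3 - <<'E'
from station import bot,viewer
import cv2
for n in("scene","top"):
    c=viewer.calibration(n);print(n,c)
    cv2.imwrite(f"pics/{n}0.png",viewer.grab_frame(n)[:,:,::-1])
o=bot.get_obs();print(o["time"],o["ee_pos"],o["orientation"],o["finger_gap"])
E
```

```text
scene {'intrinsics': array([[518.69859589,   0.        , 310.85777378],
       [  0.        , 518.69859589, 197.7945336 ],
       [  0.        ,   0.        ,   1.        ]]), 'xyz': array([ 1.20506018, -0.37728196,  1.28113794]), 'attitude': array([-2.28023335, -1.31684944,  0.39554422])}
top {'intrinsics': array([[369.31609596,   0.        , 317.14557884],
       [  0.        , 369.31609596, 202.68213066],
       [  0.        ,   0.        ,   1.        ]]), 'xyz': array([0.36040726, 0.01700592, 1.16215287]), 'attitude': array([-2.15635882,  2.1153978 , -0.19179814])}
0.1 [0.24830493 0.5732171  0.23062132] [-6.37538404e-01 -3.07607495e+00  1.89503783e-03] 0.08540428409482248
```

View pics/scene0.png

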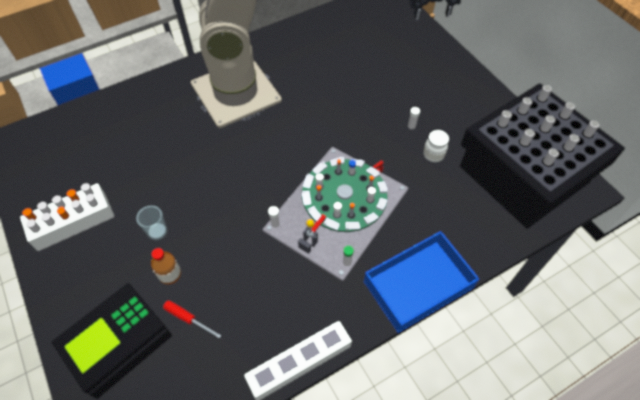

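View pics/top0.png

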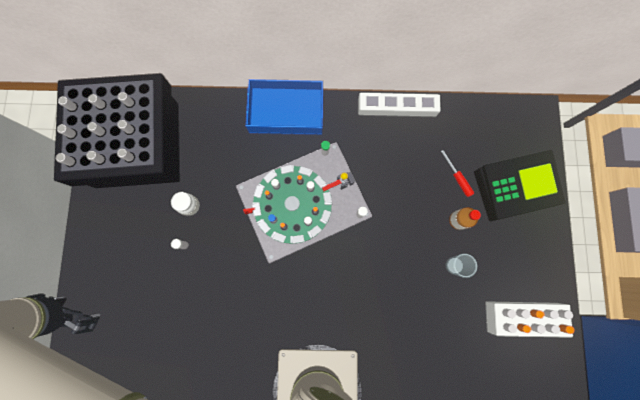

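The top view shows the indexer with its wheel centre at about (292,203), the knob at about (344,177), the pointer at (250,211) and the blue cap at (271,218). White vial_a is at (362,211) and green vial_b at (325,146). I'll enlarge this area and measure.

```bash
cat > h.py <<'E'
import numpy as np,cv2
from scipy.spatial.transform import Rotation as R
from station import bot,viewer
def ray(n,uv,z,c=None):
    c=c or viewer.calibration(n);K=c["intrinsics"];d=R.from_rotvec(c["attitude"]).as_matrix()@np.linalg.solve(K,[*uv,1]);p=c["xyz"]
    return p+d*(z-p[2])/d[2]
def proj(n,P,c=None):
    c=c or viewer.calibration(n);q=c["intrinsics"]@(R.from_rotvec(c["attitude"]).as_matrix().T@(np.array(P)-c["xyz"]));return q[:2]/q[2]
E
python3 - <<'E'
from h import *
im=cv2.imread("pics/top0.png")
cv2.imwrite("pics/topc.png",cv2.resize(im[135:270,230:380],None,fx=5,fy=4.4,interpolation=cv2.INTER_CUBIC)) if 0 else cv2.imwrite("pics/topc.png",cv2.resize(im[135:270,230:380],None,fx=4,fy=4,interpolation=cv2.INTER_CUBIC))
for k,uv,z in(("wheel",(292,203),.052),("knob",(344,177),.115),("pointer",(250,211),.062),("blue",(271,218),.091),("va",(362,211),.086),("vb",(325,146),.086)):print(k,ray("top",uv,z).round(3))
E
```

```text
wheel [0.549 0.086 0.052]
knob [ 0.619 -0.067  0.115]
pointer [0.521 0.211 0.062]
blue [0.497 0.144 0.091]
va [ 0.524 -0.123  0.086]
vb [ 0.721 -0.011  0.086]
```

View pics/topc.png

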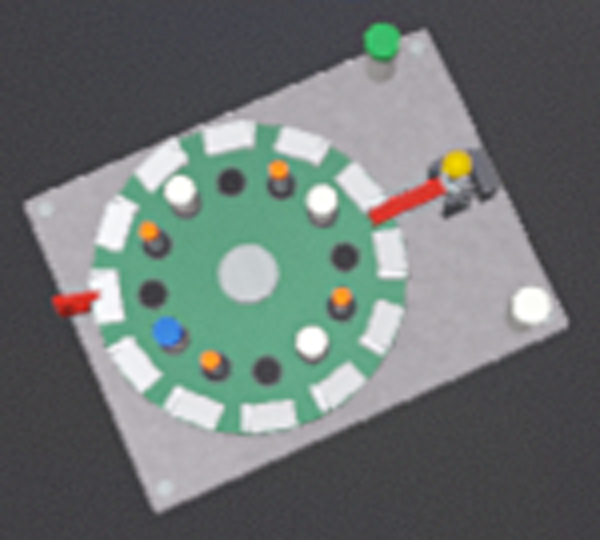

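The enlarged crop shows, in crop pixels:
- **Plate corners:** (25,204), (428,28), (568,325), (157,513)
- **Hub:** (248,273)
- **Knob:** (457,164)
- **Orange pegs:** (279,169), (342,297), (211,359), (149,231)
- **Blue cap:** (168,331)

I'll fit the indexer pose from these.

Run:
```python
from h import *
from scipy.optimize import least_squares
f=lambda u,v:(230+(u+.5)/4-.5,135+(v+.5)/4-.5)
obs=[((25,204),(135,140,12)),((428,28),(135,-215,12)),((568,325),(-135,-215,12)),((157,513),(-135,140,12)),((248,273),(0,0,52)),((457,164),(0,-170,117))]
c=viewer.calibration("top")
# assign corners by yaw hypothesis: try both x signs
for s in(1,-1):
    def res(p):
        r=[]
        for uv,l in obs:
            l=np.array(l)*[s if l[2]==12 else 1,1,1]/1000
            P=R.from_euler("z",p[2]).apply(l)+[p[0],p[1],0]; r+=list(proj("top",P,c)-f(*uv))
        return r
    o=least_squares(res,[.549,.086,.43]);print(s,o.x.round(4),np.round(o.fun,1),o.cost)
    if s==1 or o.cost<best.cost:best=o
x,y,a=best.x
def loc(P):return (R.from_euler("z",-a).apply(np.array(P)-[x,y,0])*1000).round(0)
for k,uv,z in(("pegA",(279,169),.097),("pegB",(342,297),.097),("pegC",(211,359),.097),("pegD",(149,231),.097),("blue",(168,331),.091),("ptr",(98,297),.062),("va",(531,306),.086),("vb",(382,42),.086)):
    P=ray("top",f(*uv),z,c);l=loc(P);print(k,P.round(3),l,np.hypot(*l[:2]).round(),np.degrees(np.arctan2(l[1],l[0])).round(1))
T=lambda l:(R.from_euler("z",a).apply(np.array(l)/1000)+[x,y,0])
o=bot.get_obs();Rt=R.from_rotvec(o["orientation"])
print(Rt.as_matrix().round(3)); tgt=T([0,-170+24,0]);tgt[2]=.2
print("yaw",np.degrees(a),tgt,"inc",(Rt.inv().apply(tgt-o["ee_pos"])/.03).round(2))
```

```text
1 [0.549  0.0865 0.4446] [-0.7 -0.6 -0.3 -0.5  0.9  0.2 -0.3  0.5  0.2  0.3  0.2  0. ] 1.2675738423201732
-1 [0.556  0.0881 0.4263] [ 31.2  75.   35.2  73.7 -34.6 -76.  -33.7 -81.   -0.2  -2.    0.1  -1.4] 13973.71535496035
pegA [0.621 0.064 0.097] [ 55. -51.  97.] 75.0 -42.8
pegB [0.526 0.015 0.097] [-52. -54.  97.] 75.0 -133.9
pegC [0.478 0.109 0.097] [-54.  51.  97.] 74.0 136.6
pegD [0.572 0.158 0.097] [51. 55. 97.] 75.0 47.2
blue [0.499 0.142 0.091] [-21.  71.  91.] 74.0 106.5
ptr [0.528 0.199 0.062] [ 29. 111.  62.] 115.0 75.4
va [ 0.524 -0.124  0.086] [-114. -179.   86.] 212.0 -122.5
vb [ 0.724 -0.011  0.086] [ 116. -164.   86.] 201.0 -54.7
[[-0.918  0.397 -0.   ]
 [ 0.397  0.918 -0.001]
 [-0.    -0.001 -1.   ]]
yaw 25.476428968170897 [ 0.61181992 -0.04530986  0.2       ] inc [-19.31 -14.1    1.04]
```

Call:
move_arm([
  [[-1.6, -1.2, 0], [0, 0, 4], 0],
  [[-3.2, -2.4, 0], [0, 0, 8], 0],
  [[-4.8, -3.5, 0], [0, 0, 12], 0],
  [[-6.4, -4.7, 0], [0, 0, 16], 0],
  [[-8, -5.9, 0], [0, 0, 20], 0],
  [[-9.6, -7, 0], [0, 0, 24], 0],
  [[-11.2, -8.2, 0], [0, 0, 28], 0],
  [[-12.8, -9.4, 0], [0, 0, 32], 0],
  [[-14.4, -10.5, 0], [0, 0, 36], 0],
  [[-16, -11.7, 0], [0, 0, 41], 0],
  [[-17.6, -12.9, 0], [0, 0, 41], 0],
  [[-19.3, -14.1, 0], [0, 0, 41], 0],
], newtons=20)

```text
time: 1.3
ee_pos: [0.5525, 0.0541, 0.2313]
orientation: [-1.674, -2.658, -0.0]
force: [1.1, 0.8, 1.0]
finger_gap: 0.0
grip_force: 0.0
```

```bash
cat >> h.py <<'E'
X,Y,A=.549,.0865,.4446
def inc(*ls):
    "increments to local points (mm), and yaw of tool x in local frame"
    o=bot.get_obs();Rt=R.from_rotvec(o["orientation"]);p=o["ee_pos"]
    tl=R.from_euler("z",-A).apply(p-[X,Y,0])*1000
    x=R.from_euler("z",-A).apply(Rt.as_matrix()[:,0])
    print("t",round(o["time"],2),"tcp local",tl.round(1),"toolx deg",np.degrees(np.arctan2(x[1],x[0])).round(1),"F",np.round(o["force"],1))
    for l in ls:
        P=R.from_euler("z",A).apply(np.array(l)/1000)+[X,Y,0];print(l,(Rt.inv().apply(P-p)/.03).round(2))
E
echo
```

Call:
move_arm([
  [[0, 0, 0], [0, 0, 0], 0],
  [[0, 0, 0], [0, 0, 0], 0],
  [[0, 0, 0], [0, 0, 0], 0],
])

```text
time: 1.6
ee_pos: [0.5515, 0.0571, 0.2309]
orientation: [-1.672, -2.658, 0.0]
force: [0.3, -0.0, -0.0]
finger_gap: -0.0001
grip_force: 0.0
```

```bash
python3 -c "
from h import *
inc((0,-140,150),(0,-140,88))"
```

```text
t 1.6 tcp local [-10.4 -27.6 230.9] toolx deg 90.2 F [ 0.3 -0.  -0. ]
(0, -140, 150) [-3.75  0.34  2.7 ]
(0, -140, 88) [-3.75  0.34  4.76]
```

Call:
move_arm([
  [[-1.2, 0.1, 0], [0, 0, 0], 0],
  [[-2.5, 0.2, 0], [0, 0, 0], 0],
  [[-3.75, 0.34, 1], [0, 0, 0], 0],
  [[-3.75, 0.34, 2], [0, 0, 0], 0],
  [[-3.75, 0.34, 2.7], [0, 0, 0], 0],
  [[-3.75, 0.34, 2.7], [0, 0, 0], 0],
  [[-3.75, 0.34, 2.7], [0, 0, 0], 0],
])

```text
time: 2.3
ee_pos: [0.6098, -0.0397, 0.1508]
orientation: [-1.672, -2.659, -0.001]
force: [-0.2, 0.5, 0.6]
finger_gap: 0.0001
grip_force: 0.0
```

```bash
python3 -c "
from h import *
inc((0,-140,90),(0,-205,85))
cv2.imwrite('pics/w1.png',viewer.grab_frame('wrist')[:,:,::-1])
c=viewer.calibration('wrist')
for P in ((0,-170,115),(0,-110,60)):
  print(proj('wrist',R.from_euler('z',A).apply(np.array(P)/1000)+[X,Y,0],c))"
```

```text
t 2.3 tcp local [   0.6 -140.1  150.8] toolx deg 90.2 F [-0.2  0.5  0.6]
(0, -140, 90) [ 0.   -0.02  2.03]
(0, -205, 85) [-2.17 -0.03  2.19]
[319.5870638  279.91354074]
[320.15402179 162.42633021]
```

View pics/w1.png

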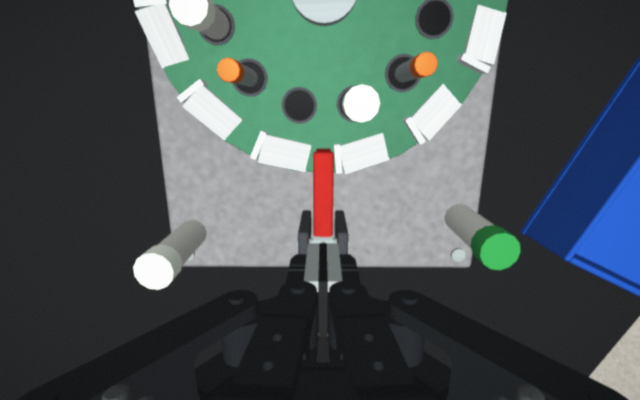

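The wrist view shows the red arm at column 322, in line with the shut fingers, and the vials are clear on both sides. I'll descend and push the knob outward.

Call:
move_arm([
  [[0, 0, 1], [0, 0, 0], 0],
  [[0, 0, 2], [0, 0, 0], 0],
  [[0, 0, 2.03], [0, 0, 0], 0],
  [[-0.4, 0, 2.05], [0, 0, 0], 0],
  [[-0.8, 0, 2.05], [0, 0, 0], 0],
  [[-1.1, 0, 2.1], [0, 0, 0], 0],
  [[-1.4, 0, 2.1], [0, 0, 0], 0],
  [[-1.7, 0, 2.15], [0, 0, 0], 0],
  [[-2, 0, 2.15], [0, 0, 0], 0],
  [[-2.2, 0, 2.2], [0, 0, 0], 0],
  [[-2.2, 0, 2.2], [0, 0, 0], 0],
  [[-2.2, 0, 2.2], [0, 0, 0], 0],
])

```text
time: 3.55
ee_pos: [0.6383, -0.1007, 0.0842]
orientation: [-1.675, -2.658, 0.0]
force: [-0.5, 0.5, 0.2]
finger_gap: 0.0002
grip_force: 0.0
```

```bash
python3 -c "
from h import *
inc()
cv2.imwrite('pics/w2.png',viewer.grab_frame('wrist')[:,:,::-1])"
```

```text
t 3.55 tcp local [ 1.000e-01 -2.074e+02  8.420e+01] toolx deg 90.1 F [-0.5  0.5  0.2]
```

View pics/w2.png

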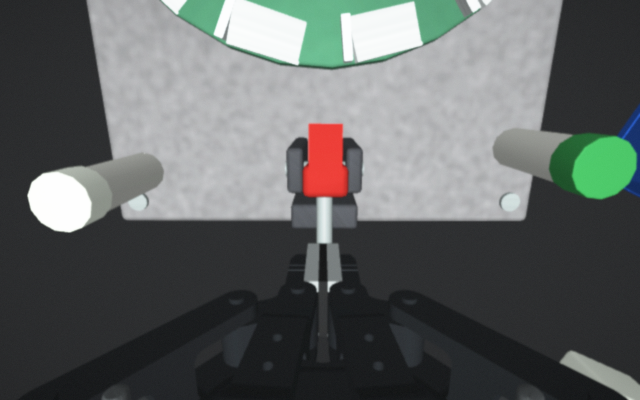

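The pawl is thrown over: the arm stands upright at about (325,150) and the stem points outward under the finger. I'll raise, move to peg A's forward side and check there.

Call:
move_arm([
  [[0, 0, -1.2], [0, 0, 0], 0],
  [[0, 0, -2.4], [0, 0, 0], 0],
  [[0.5, 0.3, -2.4], [0, 0, 4], 0],
  [[1.7, 0.7, -2.4], [0, 0, 8], 0],
  [[2.9, 1.2, -2.4], [0, 0, 12], 0],
  [[4.1, 1.6, -2.4], [0, 0, 16], 0],
  [[5.2, 2, -2.4], [0, 0, 20], 0],
  [[5.93, 2.3, -2.2], [0, 0, 23], 0],
  [[5.93, 2.3, -1.5], [0, 0, 23], 0],
  [[5.93, 2.3, -1.5], [0, 0, 23], 0],
  [[5.93, 2.3, -1.5], [0, 0, 23], 0],
])

```text
time: 4.7
ee_pos: [0.6235, 0.0892, 0.1296]
orientation: [-2.171, -2.271, 0.001]
force: [0.3, -0.2, 0.1]
finger_gap: -0.0001
grip_force: 0.0
```

```bash
python3 -c "
from h import *
r=np.radians
g=lambda a,z:(75*np.cos(r(a)),75*np.sin(r(a)),z)
inc(g(-23,70),g(-35,70),g(-52,70),g(-59,70))
cv2.imwrite('pics/w3.png',viewer.grab_frame('wrist')[:,:,::-1])"
```

```text
t 4.7 tcp local [ 68.4 -29.6 129.6] toolx deg 67.1 F [ 0.3 -0.2  0.1]
(np.float64(69.03786400893303), np.float64(-29.30483463669553), 70) [0.02 0.02 1.99]
(np.float64(61.43640332167438), np.float64(-43.018232726328456), 70) [-0.5  -0.04  1.99]
(np.float64(46.17461064942437), np.float64(-59.10080652050415), 70) [-1.19 -0.3   1.99]
(np.float64(38.62785561825406), np.float64(-64.28754755265842), 70) [-1.45 -0.46  1.99]
```

View pics/w3.png

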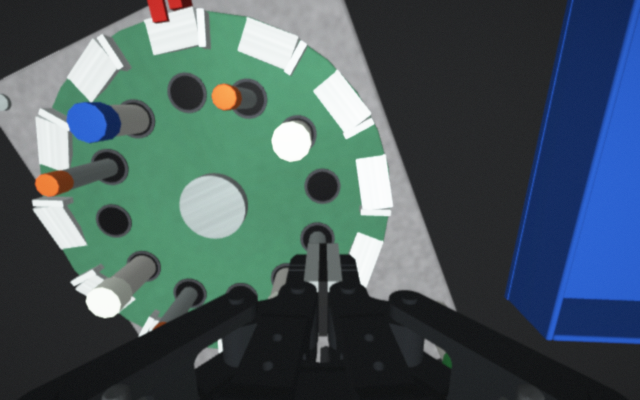

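```bash
python3 -c "
from h import *
r=np.radians
for n,a in (('A',-43.3),('D',46.7)):
  for z in (42,97):
    print(n,z,proj('wrist',R.from_euler('z',A).apply(np.array([75*np.cos(r(a)),75*np.sin(r(a)),z])/1000)+[X,Y,0]).round())
print(proj('wrist',R.from_euler('z',A).apply(np.array([68.4,-29.6,129.6])/1000)+[X,Y,0]).round(),proj('wrist',R.from_euler('z',A).apply(np.array([68.4,-29.6,42])/1000)+[X,Y,0]).round())
print(proj('wrist',[X,Y,.052]))
"
```

```text
A 42 [315. 240.]
A 97 [313. 277.]
D 42 [246. 101.]
D 97 [222. 101.]
[320. 261.] [321. 206.]
[210.74017772 209.64637351]
```

The view matches the model. Peg A's base is at (316,238) behind the finger, and the spot under the finger is free. I'll descend and push.

Call:
move_arm([
  [[0, 0, 1], [0, 0, 0], 0],
  [[0, 0, 1.99], [0, 0, 0], 0],
  [[0, 0, 1.99], [0, 0, 0], 0],
  [[-0.25, 0, 1.99], [0, 0, 6], 0],
  [[-0.5, -0.04, 1.99], [0, 0, 12], 0],
  [[-0.67, -0.1, 1.99], [0, 0, 16], 0],
  [[-0.84, -0.16, 1.99], [0, 0, 20], 0],
  [[-1.0, -0.22, 1.99], [0, 0, 24], 0],
  [[-1.19, -0.3, 1.99], [0, 0, 29], 0],
  [[-1.19, -0.3, 1.99], [0, 0, 29], 0],
  [[-1.19, -0.3, 1.99], [0, 0, 29], 0],
])

```text
time: 5.85
ee_pos: [0.6171, 0.0534, 0.0711]
orientation: [2.668, 1.657, 0.003]
force: [-0.5, -0.3, 0.7]
finger_gap: -0.0001
grip_force: 0.0
```

```bash
python3 -c "
from h import *
inc()
im=viewer.grab_frame('top')[:,:,::-1]
cv2.imwrite('pics/t4.png',cv2.resize(im[135:270,230:380],None,fx=4,fy=4,interpolation=cv2.INTER_CUBIC))"
```

```text
t 5.85 tcp local [ 47.3 -59.2  71.1] toolx deg 38.2 F [-0.5 -0.3  0.7]
```

View pics/t4.png

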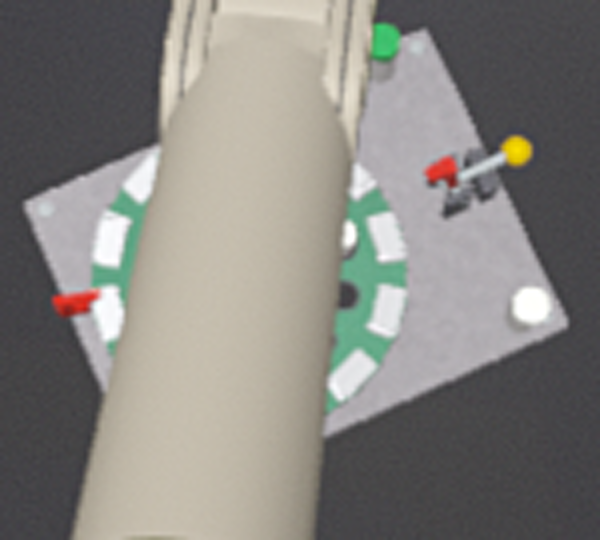

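The arm hides most of the wheel here, but the pawl is seen thrown over, with the knob at (516,151). I'll measure the wheel angle from coloured caps in the wrist view.

```bash
cat >> h.py <<'E'
def wheel():
    "wheel angle from blue cap and orange peg tops in the wrist view"
    c=viewer.calibration("wrist");im=viewer.grab_frame("wrist")
    h=cv2.cvtColor(im,cv2.COLOR_RGB2HSV);K=c["intrinsics"]
    for n,lo,hi,z,base in(("blue",(105,120,90),(125,255,255),.091,105),("orange",(8,150,120),(20,255,255),.097,45)):
        m=cv2.inRange(h,lo,hi);k,_,st,ce=cv2.connectedComponentsWithStats(m)
        for i in range(1,k):
            if st[i,4]<60:continue
            l=R.from_euler("z",-A).apply(ray("wrist",ce[i],z,c)-[X,Y,0])*1000
            if abs(np.hypot(*l[:2])-75)<8:
                a=np.degrees(np.arctan2(l[1],l[0]));d=(a-base+(60 if n=="orange" else 0))%(90 if n=="orange" else 360)-(60 if n=="orange" else 0)
                if d>180:d-=360
                print(n,ce[i].round(),st[i,4],np.hypot(*l[:2]).round(1),"wheel rad",np.radians(d).round(3))
E
python3 -c "
from h import *
wheel();inc()"
```

```text
orange [145.  90.] 1192 77.0 wheel rad -0.357
orange [321. 339.] 64 78.0 wheel rad -0.381
t 5.95 tcp local [ 47.1 -58.8  70.5] toolx deg 38.2 F [ 0.8 -0.1  0.1]
```

```bash
python3 -c "
from h import *
r=np.radians
g=lambda a,z:(75*np.cos(r(a)),75*np.sin(r(a)),z)
inc(g(-55,70),g(-58.5,70),g(-45,70))"
```

```text
t 5.95 tcp local [ 47.1 -58.8  70.5] toolx deg 38.2 F [ 0.8 -0.1  0.1]
(np.float64(43.01823272632846), np.float64(-61.43640332167438), 70) [-0.16 -0.02  0.02]
(np.float64(39.18739235369617), np.float64(-63.94801232655691), 70) [-0.31 -0.03  0.02]
(np.float64(53.033008588991066), np.float64(-53.03300858899106), 70) [ 0.27 -0.03  0.02]
```

Call:
move_arm([
  [[-0.1, -0.01, 0], [0, 0, 2], 0],
  [[-0.2, -0.02, 0], [0, 0, 4.5], 0],
  [[-0.31, -0.03, 0], [0, 0, 7], 0],
  [[-0.31, -0.03, 0], [0, 0, 7], 0],
  [[-0.31, -0.03, 0], [0, 0, 7], 0],
  [[0, -0.03, 0], [0, 0, 7], 0],
  [[0.05, -0.03, 0], [0, 0, 7], 0],
  [[0.05, -0.03, -1.3], [0, 0, 7], 0],
  [[0.05, -0.03, -2.6], [0, 0, 7], 0],
  [[0.05, -0.03, -3.5], [0, 0, 7], 0],
  [[0.05, -0.03, -3.5], [0, 0, 7], 0],
])

```text
time: 7.05
ee_pos: [0.6183, 0.0556, 0.1788]
orientation: [2.765, 1.489, 0.01]
force: [0.2, 0.6, -0.6]
finger_gap: -0.0002
grip_force: 0.0
```

```bash
python3 -c "
from h import *
wheel();inc()"
```

```text
blue [133. 147.] 961 75.5 wheel rad -0.538
orange [233. 117.] 313 77.1 wheel rad -0.482
orange [104. 198.] 280 75.8 wheel rad -0.524
orange [317. 240.] 64 72.1 wheel rad -0.373
t 7.1 tcp local [ 48.4 -57.1 176.4] toolx deg 31.1 F [ 0.9 -0.8  0. ]
```

Call:
move_arm([
  [[-0.5, 0.4, 0], [0, 0, -8], 0],
  [[-1, 0.8, 0], [0, 0, -16], 0],
  [[-1.5, 1.2, 0], [0, 0, -24], 0],
  [[-2, 1.6, 0], [0, 0, -32], 0],
  [[-2.5, 2, 0], [0, 0, -40], 0],
  [[-3, 2.4, 0], [0, 0, -48], 0],
  [[-3.4, 2.75, 0], [0, 0, -56], 0],
  [[-3.66, 2.97, 0], [0, 0, -59], 0],
  [[-3.66, 2.97, 0], [0, 0, -59], 0],
  [[-3.66, 2.97, 0], [0, 0, -59], 0],
])

```text
time: 8.1
ee_pos: [0.6297, -0.0847, 0.1736]
orientation: [-1.676, -2.655, 0.001]
force: [-0.6, 0.1, -0.5]
finger_gap: -0.0003
grip_force: 0.0
```

```bash
python3 -c "
from h import *
wheel();inc((0,-190,102),(0,-140,102))
im=viewer.grab_frame('top')[:,:,::-1]
cv2.imwrite('pics/t5.png',cv2.resize(im[135:270,230:380],None,fx=4,fy=4,interpolation=cv2.INTER_CUBIC))"
```

```text
orange [362.  21.] 149 77.0 wheel rad -0.485
t 8.15 tcp local [  -0.5 -188.9  173.8] toolx deg 90.1 F [ 0.3 -0.1 -0.2]
(0, -190, 102) [-0.04  0.02  2.39]
(0, -140, 102) [1.63 0.02 2.39]
```

View pics/t5.png

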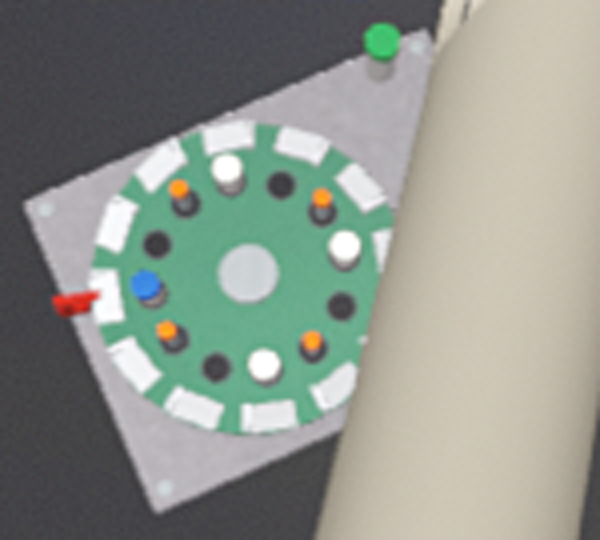

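The wheel is one notch back, with the blue cap at (145,284) beside the pointer tip at (98,297). I'll measure the angle precisely from colour centroids in the before and after top images.

Run:
```python
from h import *
c=viewer.calibration("top")
b=cv2.resize(cv2.imread("pics/top0.png")[135:270,230:380],None,fx=4,fy=4,interpolation=cv2.INTER_CUBIC)
for im in(b,cv2.imread("pics/t5.png")):
    h=cv2.cvtColor(im,cv2.COLOR_BGR2HSV);D=[]
    for n,lo,hi,z,base,per in(("b",(100,130,90),(125,255,255),.091,105,360),("o",(8,150,120),(19,255,255),.097,45,90)):
        k,_,st,ce=cv2.connectedComponentsWithStats(cv2.inRange(h,lo,hi))
        for i in range(1,k):
            if st[i,4]<100:continue
            u,v=ce[i];l=R.from_euler("z",-A).apply(ray("top",(230+(u+.5)/4-.5,135+(v+.5)/4-.5),z,c)-[X,Y,0])
            r=np.hypot(*l[:2])
            if abs(r-.075)<.006:D.append(((np.degrees(np.arctan2(l[1],l[0]))-base+60)%per)-60)
    print(np.radians(D).round(3),np.radians(np.mean(D)).round(3))
```

```text
[0.023 0.036 0.032 0.023 0.028] 0.028
[-0.493 -0.486 -0.488 -0.492 -0.5  ] -0.492
```

The wheel is at -0.492 rad, inside the free-play window. Now I'll tip the pawl down.

Call:
move_arm([
  [[-0.04, 0.02, 1.2], [0, 0, 0], 0],
  [[-0.04, 0.02, 2.39], [0, 0, 0], 0],
  [[-0.04, 0.02, 2.39], [0, 0, 0], 0],
  [[0.3, 0.02, 2.39], [0, 0, 0], 0],
  [[0.6, 0.02, 2.39], [0, 0, 0], 0],
  [[0.9, 0.02, 2.39], [0, 0, 0], 0],
  [[1.2, 0.02, 2.39], [0, 0, 0], 0],
  [[1.45, 0.02, 2.39], [0, 0, 0], 0],
  [[1.65, 0.02, 2.35], [0, 0, 0], 0],
  [[1.85, 0.02, 2.2], [0, 0, 0], 0],
  [[2.0, 0.02, 1.2], [0, 0, 0], 0],
  [[2.0, 0.02, 0], [0, 0, 0], 0],
])

```text
time: 9.4
ee_pos: [0.6035, -0.0301, 0.1745]
orientation: [-1.672, -2.656, 0.002]
force: [1.1, 0.1, -0.6]
finger_gap: 0.0003
grip_force: 0.0
```

Call:
move_arm([
  [[0, 0, -0.5], [0, 0, 0], 0],
  [[0, 0, -0.5], [0, 0, 0], 0],
  [[0, 0, -0.5], [0, 0, 0], 0],
  [[0, 0, -0.5], [0, 0, 0], 0],
])

```text
time: 9.8
ee_pos: [0.604, -0.031, 0.1882]
orientation: [-1.674, -2.657, 0.002]
force: [0.0, 1.6, -0.4]
finger_gap: -0.0
grip_force: 0.0
```

```bash
python3 -c "
from h import *
inc();wheel()
a=viewer.grab_frame('wrist')[:,:,::-1]
s=viewer.grab_frame('scene')[:,:,::-1][140:290,250:420]
cv2.imwrite('pics/f.png',np.vstack([cv2.resize(a,(480,300)),cv2.resize(s,(480,300))]))"
```

```text
t 9.8 tcp local [  -0.9 -129.7  188.2] toolx deg 90.1 F [ 0.   1.6 -0.4]
orange [213.  39.] 386 72.2 wheel rad -0.493
orange [358. 120.] 274 73.8 wheel rad -0.469
```

View pics/f.png

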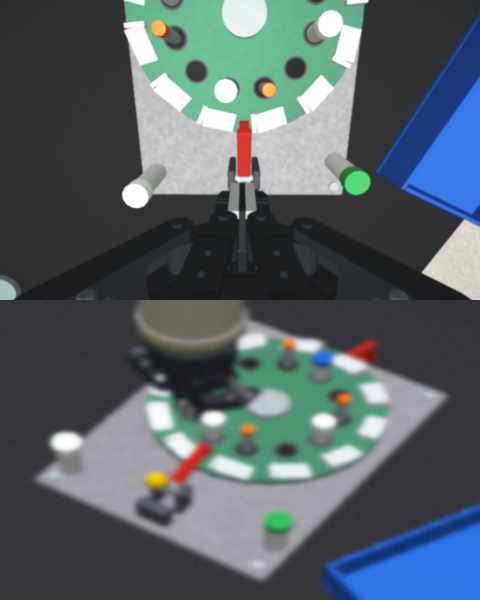

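The wrist view shows the pawl arm level with its nose between the teeth at (244,125). In the scene view the knob stands upright at (156,480). I'll check the knob position numerically and hand in if it matches.

Run:
```python
from h import *
from station import job
im=viewer.grab_frame("scene");h=cv2.cvtColor(im,cv2.COLOR_RGB2HSV);m=cv2.inRange(h,(21,150,100),(32,255,255));m[:200]=0;m[260:]=0;m[:,:280]=0;m[:,340:]=0
ys,xs=np.nonzero(m);e=np.array([xs.mean(),ys.mean()])
print(e,len(xs))
best=min(np.arange(0,.6,.02),key=lambda t:np.linalg.norm(proj("scene",R.from_euler("z",A).apply([0,-.17-.055*np.sin(t),.06+.055*np.cos(t)])+[X,Y,0])-e))
print("pawl",best,proj("scene",R.from_euler("z",A).apply([0,-.17,.115])+[X,Y,0]))
if best<.15: print(job.finish_job())
```

```text
[305.62162162 228.83783784] 37
pawl 0.34 [308.53739842 222.44715717]
```

Run:
```python
from h import *
for im in(cv2.imread("pics/scene0.png"),viewer.grab_frame("scene")[:,:,::-1].copy()):
    h=cv2.cvtColor(im,cv2.COLOR_BGR2HSV);m=cv2.inRange(h,(21,150,100),(32,255,255));m[:200]=0;m[260:]=0;m[:,:280]=0;m[:,340:]=0
    ys,xs=np.nonzero(m);print(xs.mean(),ys.mean(),len(xs),proj("scene",[X,Y,.052]),[proj("scene",R.from_euler("z",A).apply([0,-.17-.055*np.sin(t),.06+.055*np.cos(t)])+[X,Y,0]) for t in(0,.1,.3)])
```

```text
309.85 222.725 40 [343.3002072  190.15479623] [array([308.53739842, 222.44715717]), array([307.32063092, 224.03276151]), array([304.93825472, 227.4657357 ])]
306.3421052631579 227.42105263157896 38 [343.3002072  190.15479623] [array([308.53739842, 222.44715717]), array([307.32063092, 224.03276151]), array([304.93825472, 227.4657357 ])]
```

The knob has not come back to its starting position: the pawl is still about 0.3 rad up, perhaps falling slowly. I'll back away and wait.

Call:
move_arm([
  [[1, 0, -0.5], [0, 0, 0], 0],
  [[1.5, 0, -1], [0, 0, 0], 0],
  [[1.5, 0, -1], [0, 0, 0], 0],
  [[1.5, 0, -1], [0, 0, 0], 0],
  [[1.5, 0, -1], [0, 0, 0], 0],
  [[1.5, 0, -1], [0, 0, 0], 0],
  [[1.5, 0, -1], [0, 0, 0], 0],
  [[1.5, 0, -1], [0, 0, 0], 0],
])

```text
time: 10.85
ee_pos: [0.5852, 0.0092, 0.2193]
orientation: [-1.675, -2.657, 0.001]
force: [-0.0, 0.0, 0.5]
finger_gap: 0.0
grip_force: 0.0
```

Run:
```python
from h import *
for i in range(3):
    im=viewer.grab_frame("scene")[:,:,::-1].copy()
    h=cv2.cvtColor(im,cv2.COLOR_BGR2HSV);m=cv2.inRange(h,(21,150,100),(32,255,255));m[:200]=0;m[260:]=0;m[:,:280]=0;m[:,340:]=0
    ys,xs=np.nonzero(m);print(xs.mean(),ys.mean(),len(xs))
wheel()
```

```text
309.8780487804878 222.8048780487805 41
309.85 222.725 40
309.8780487804878 222.8048780487805 41
orange [423.  48.] 290 75.8 wheel rad -0.479
orange [230. 110.] 246 72.1 wheel rad -0.503
orange [351. 175.] 204 73.0 wheel rad -0.465
```

The knob is now exactly where it was at the start, so the pawl is fully down, and the wheel is at about -0.48 to -0.49 rad. I'm handing in.

```bash
python3 -c "
from station import job
print(job.finish_job())"
```

```text
the job is handed in; nothing more can be done
None
```

The job is handed in: by the camera measurements the wheel is one notch back at about -0.49 rad, the pawl is fully down, and the arm is clear with no bystander touched; the hand-in call returned no verdict.

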